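# Slide the locked work stop home

### The arm

A 6-joint arm with a two-finger parallel gripper is mounted at the origin on the work surface. World frame = base frame: x ahead of the robot, y to its left, z up, the work surface at z = 0. Lengths are in m, angles in rad, forces in N, time in s.
With the tool pointing down it reaches from about 0.25 to 0.775 m from the base axis. Payload 4 kg.
Tool frame: the origin (TCP) lies midway between the tips of the shut fingers; the grasp point (between the pads) lies 19 mm behind it; z points along the fingers, y is the direction in which the jaws open and shut (so a half turn about z gives the same grasp; the last joint's range is limited). The gripper opens to 94 mm and grips with 3 to 60 N. Pads are 16 mm wide; open, the fingers measure 119 mm over their backs; the gripper's body (75 mm by 177 mm) begins 78 mm behind the grasp point.
Start: joints at [0.997, 0.087, 1.371, -0, 1.684, -0.103], TCP at [0.249, 0.49, 0.206] pointing down, gripper open.
Joint ranges: [-3.1, 3.1], [-0.76, 2.03], [0.27, 2.55], [-1.08, 4.22], [0.17, 2.65], [-2.57, 2.57]. Speed limits (rad/s): [2.79, 2.79, 3.14, 3.14, 3.14, 3.14].

### API

Orientations are given as [roll, pitch, yaw] about the fixed x, y, z axes, in that order (R = Rz(yaw) Ry(pitch) Rx(roll)).
In Python, from bench import robot, cams gives the robot as it stands.
- The arm moves only by the tool step_arm, never from a script. Its argument "plan" is a list that holds one entry, the list of rows, each a list of 5 numbers: the shift along the world's x, y, z in mm, then the turn about the world's z in rad, then the opening in per cent of the stroke, from 0 (shut) to 100 (fully open). In form: [[[tx, ty, tz, turn, fingers], ...]]. A call has 1 to 8 rows; each row is the pose to reach, as a shift and turn from the pose commanded when the call began; what a row does not reach only later rows make up. A row lasts 1/12 s, in which the tool goes at most 41.7 mm and 7.16 degrees, less where a joint would pass 70% of its speed; a pose out of reach is approached as far as the arm can. A call with a gripper value outside its range is refused whole. The fingers move at their own pace and stop on an object; the grip force is fixed at half the most. Time passes only in rows, so rows that repeat a pose let the fingers close. It gives the time, the measured TCP pose, the force and the opening at its end, in the units of the state.
- robot.get_obs(): the state, without advancing time (a new reading comes with each control period).
- cams.snapshot(name): name is "scene" or "top" or "wrist"; returns a dict with "frame" (400x640x3 uint8, red, green, blue), "camera_matrix" (3x3 intrinsics, pixels), "k1" (the pictures are not rectified: a ray, as slopes to the right and down, at radius r is drawn at 1 + k1 r^2 times it, then the intrinsics apply), "origin" and "attitude" of the camera in the world; the wrist camera has in their place "T_tool_cam" (4x4, takes a point from camera to tool coordinates, whose origin is the TCP and whose axes are the flange's). Camera axes: x right, y down, z forward; pixel columns grow to the right and rows downward; lengths in m; the calibration is good to about 2 mm. A picture is of the moment at which its call begins: read the wrist's pose just before it. There is no depth.
- robot.close_job(): hands the job in, once; it reports no verdict.
The state is a dict: "time": time; "joint_positions": joint angles; "qvel": joint speeds; "joint_torque": joint torques, N m; "tool_pos": TCP position; "ee_rot": TCP orientation; "wrist_force": force on the tool from outside, world axes, zero at the start; "wrist_torque": the same for the moment, N m; "width": finger opening in m.
Only numpy, scipy, OpenCV 4.12 (cv2) and the standard library are available. Lean on these libraries where they do the work, as an engineer would, in place of code of your own. Each camera call takes 0.05 s, during which the arm holds its last target. There are 200 camera calls.

### The job

Push down and hold the red lock button on top of the carriage and, keeping it down, slide the carriage along its rail until it is fully up against the yellow end block; then let the button come up so the carriage is locked there, and move clear. Only push with the fingertips, without forcing anything: nothing is to be gripped or lifted, and leave the loose steel pieces lying around the rail where they are.

Things in the scene. Friction and masses are not known exactly. Their poses are not given: they have to be found in the camera images.
- stop_rail: Work-stop rail bolted to the table: blue base plate 100 x 380 x 10 mm with an aluminium rail 34 mm wide along its middle, top 40 mm above the table. Origin: centre of the underside, on the table. Its y axis runs along the rail, its x axis across it, z up. It cannot move.
- carriage (a joint): Position of the grey carriage along the rail's y axis, m: 0 in the middle, +0.095 / -0.095 against the end block at the rail's +y / -y end. Starts locked near +0.019. Button up: a blade sits in one of the rail's index notches (every 19 mm, the last ones at the end blocks; 1 mm play). Unlocked: about 1 N of friction, stays where left. Over 60 N on the device counts as damage.
- carriage_mid (a point): Centre of the grey carriage's top block (60 mm across the rail, 70 mm along it, 20 mm high, top face 62 mm above the table). The carriage straddles the rail; a 12 mm thick steel flag sticks out to 77 mm from the rail's centre line on the rail's -x side, at most 52 mm high. Against an end block, this point is 50 mm horizontally from that block's origin.
- lock_button (a joint): Travel of the red lock button, m: 0 up, 0.009 fully down. Spring loaded: about 4 N starts it, 8.5 N at the bottom. The lock is off once it is 3.5 mm down. Let go at a notch it comes fully up and locks; let go between notches it stays 3.5 mm down until the carriage reaches a notch.
- button_top (a point): Centre of the red lock button's top: a flat, round cap of 36 mm diameter on the middle of the carriage (it moves with the carriage). Up, it is 84 mm above the table and stands 18 mm clear of the black collar below it; pressed straight down. It is the highest part of the device.
- yellow_stop: Yellow end block, the target: sits on one end of the rail (either end), 60 mm across the rail, 30 mm along it, top 62 mm above the table. Origin: block's centre in plan, at the rail's top (40 mm above the table), 145 mm from the rail's middle. Fixed.
- black_stop: Black end block, same shape and origin as the yellow one, on the other end of the rail. Fixed. Not the target.
- tube_offcut: Loose upright piece of steel tube, 42 mm outer diameter, 70 mm high, standing on the table. Origin: centre of its underside. To be left alone.
- steel_bar: Loose steel bar lying on the table, 90 x 25 x 25 mm, long along its x axis. Origin: centre of its underside. To be left alone.
- magnet_square: Loose red L-shaped welding square lying on the table, legs 70 mm (along its x axis) and 86 mm (along +y, from its -x end), 16 mm wide, 12 mm high. Origin: underside, middle of the leg along its x axis. To be left alone.

How it is judged:
By the outcome, as a careful person would: the job done as asked, in the order asked, and still so for the second after the job is handed in, with the robot touching nothing.
It also fails if it takes over 32 s, if anything falls off the work surface, if the arm or the gripper's body presses on something with over 40 N, if the wrist force passes 120 N, or if a joint passes its speed limit or range.

## Working session

There is one attempt and no reset: what is moved stays moved. The work goes in short steps, Python scripts to look and compute and a tool call to move; the robot and the scene stay as the last step left them, time stands still between calls to the robot, and variables do not carry over. Pictures are saved under pics/ and viewed, about 8 in all and at most 12, crops included, and the job is handed in when it is done.

Besides the shell and the picture viewer there is one more tool, called after "Request:" as a command line: name --argument value ..., lists and objects as JSON in quotes. step_arm: Moves the arm, as the interface text tells. Its arguments: {"type":"object","properties":{"plan":{"type":"array"}},"required":["plan"]}

```bash
mkdir -p pics
cat > h.py <<'E'
import numpy as np, cv2
from bench import robot, cams
def ray(s,u,v):
    K=np.array(s["camera_matrix"]);d=np.array([(u-K[0,2])/K[0,0],(v-K[1,2])/K[1,1]])
    p=d.copy()
    for _ in range(20): p=d/(1+s["k1"]*(p@p))
    r=np.array([p[0],p[1],1.])
    return np.array(s["origin"]),r
def R(s):
    a=np.array(s["attitude"],float)
    if a.shape==(3,3): return a
    from scipy.spatial.transform import Rotation as Ro
    return (Ro.from_euler('xyz',a) if a.size==3 else Ro.from_quat(a)).as_matrix()
def onplane(s,u,v,z):
    o,r=ray(s,u,v); d=R(s)@r
    return o+d*(z-o[2])/d[2]
def save(n,im): cv2.imwrite(n,cv2.cvtColor(im,cv2.COLOR_RGB2BGR))
E
python3 - <<'E'
from h import *
for n in("top","scene"):
    s=cams.snapshot(n);save(f"pics/{n}.png",s["frame"]);print({k:np.array(v).tolist() for k,v in s.items() if k!="frame"})
    np.save(n+".npy",s,allow_pickle=True)
print(robot.get_obs())
E
```

```text
{'camera_matrix': [[396.48373383367675, 0.0, 312.8395675859707], [0.0, 396.48373383367675, 197.27420164938727], [0.0, 0.0, 1.0]], 'k1': 0.0032797116776488665, 'origin': [0.3986277087950056, 0.04533227582787185, 0.8662652187548576], 'attitude': [-2.9388266437975665, 0.005865935435776626, -1.7616494609192181]}
{'camera_matrix': [[419.5050835110355, 0.0, 317.2093189890881], [0.0, 419.5050835110355, 199.1301567023952], [0.0, 0.0, 1.0]], 'k1': 0.01099678594038574, 'origin': [1.0738093156935427, 0.012250367458121079, 0.6539469204447023], 'attitude': [-2.400048701254998, -0.004588776207932188, 1.5539913562581136]}
{'time': 0.1, 'joint_positions': array([ 9.96910088e-01,  8.78972887e-02,  1.37208335e+00, -9.82292841e-06,
        1.68361831e+00, -1.03080494e-01]), 'qvel': array([ 0.00041755, -0.00227084, -0.00321772,  0.00155394, -0.00104301,
       -0.00094156]), 'joint_torque': array([ 2.41408175e-03, -3.41251409e+01, -3.03302515e+01,  7.19725876e-02,
        3.03570286e-02, -8.00626049e-05]), 'tool_pos': array([0.24920973, 0.48974468, 0.20442242]), 'ee_rot': array([-3.13959600e+00, -1.96732702e-04,  2.67078562e+00]), 'wrist_force': array([ 0.99887851, -0.81395311,  0.0539646 ]), 'wrist_torque': array([-0.04477793,  0.01014274, -0.00052622]), 'width': 0.09435211870311475}
```

View pics/top.png

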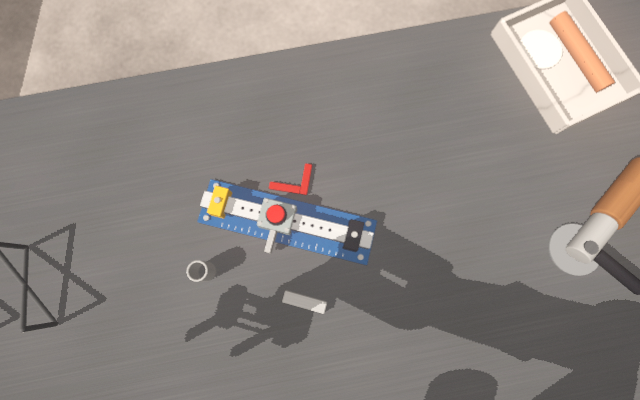

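View pics/scene.png

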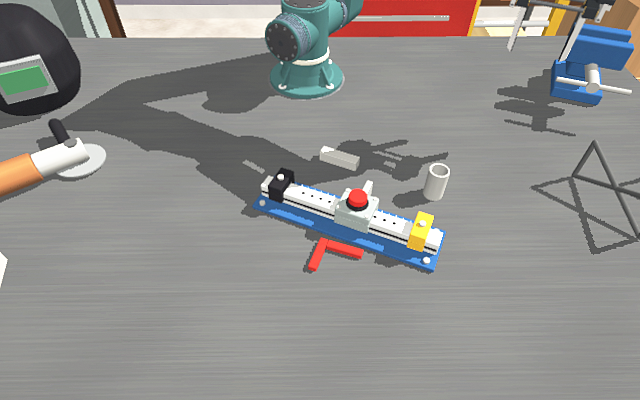

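The top view shows the button at about (276,214), the yellow block at (218,201), the black block at (354,235), the tube at (198,271), the bar at (304,302) and the square at (295,182). The scene view shows the button at (357,198) and the yellow block at (422,230).

Run:
```python
from h import *
S={n:np.load(n+".npy",allow_pickle=True).item() for n in("top","scene")}
def cen(m,near):
    n,l,st,c=cv2.connectedComponentsWithStats(m.astype(np.uint8))
    i=min((i for i in range(1,n) if st[i,4]>40),key=lambda i:np.hypot(*(c[i]-near)));return c[i],st[i]
pts={"top":dict(b=(276,214),y=(218,201)),"scene":dict(b=(357,198),y=(422,230))}
for n,s in S.items():
    f=s["frame"].astype(int);r,g,b=f[...,0],f[...,1],f[...,2]
    red=(r>140)&(g<70)&(b<70);yel=(r>150)&(g>110)&(b<90)
    cb,sb=cen(red,pts[n]["b"]);cy,sy=cen(yel,pts[n]["y"])
    print(n,cb,sb,cy,sy,"button",onplane(s,*cb,.082).round(4),"yellow",onplane(s,*cy,.06).round(4))
    if n=="top":
        for k,(u,v,z) in dict(black=(354,235,.062),tube=(198,271,.07),bar=(304,302,.025),flag=(269,249,.05)).items(): print(k,onplane(s,u,v,z).round(3))
        bl=(b>110)&(r<80)&(b>g+30)
        cts=cv2.findContours(cv2.morphologyEx(bl.astype(np.uint8),cv2.MORPH_CLOSE,np.ones((15,15))),0,2)[0]
        c=max(cts,key=cv2.contourArea);box=cv2.boxPoints(cv2.minAreaRect(c))
        P=np.array([onplane(s,*p,.01) for p in box]);print(P.round(4),P.mean(0),[np.linalg.norm(P[i]-P[i-1]) for i in range(4)])
```

```text
Traceback (most recent call last):
ValueError: min() iterable argument is empty
```

```bash
cat > m.py <<'E'
from h import *
S={n:np.load(n+".npy",allow_pickle=True).item() for n in("top","scene")}
def cen(m,near):
    n,l,st,c=cv2.connectedComponentsWithStats(m.astype(np.uint8))
    i=min((i for i in range(1,n) if st[i,4]>40),key=lambda i:np.hypot(*(c[i]-near)));return c[i],st[i]
pts={"top":dict(b=(276,214),y=(218,201)),"scene":dict(b=(357,198),y=(422,230))}
for n,s in S.items():
    h=cv2.cvtColor(s["frame"],cv2.COLOR_RGB2HSV).astype(int);H,sa,v=h[...,0],h[...,1],h[...,2]
    red=((H<6)|(H>174))&(sa>170)&(v>90);yel=(H>17)&(H<32)&(sa>150)&(v>100)
    cb,sb=cen(red,pts[n]["b"]);cy,sy=cen(yel,pts[n]["y"])
    print(n,cb,sb,cy,sy,"button",onplane(s,*cb,.082).round(4),"yellow",onplane(s,*cy,.06).round(4))
    if n=="top":
        for k,(u,v_,z) in dict(black=(354,235,.062),tube=(198,271,.07),bar=(304,302,.025),flag=(269,249,.05)).items(): print(k,onplane(s,u,v_,z).round(3))
        bl=(H>100)&(H<118)&(sa>150)&(v>60)
        cts=cv2.findContours(cv2.morphologyEx(bl.astype(np.uint8),cv2.MORPH_CLOSE,np.ones((15,15))),0,2)[0]
        c=max(cts,key=cv2.contourArea);box=cv2.boxPoints(cv2.minAreaRect(c))
        P=np.array([onplane(s,*p,.01) for p in box]);print(P.round(4),P.mean(0),[np.linalg.norm(P[i]-P[i-1]) for i in range(4)])
E
python3 m.py
```

```text
top [275.20089286 213.33482143] [267 205  17  17 224] [218.58780488 201.37073171] [208 186  23  32 410] button [0.54   0.0995 0.082 ] yellow [0.5911 0.2121 0.06  ]
black [ 0.469 -0.049  0.062]
tube [0.457 0.27  0.07 ]
bar [0.357 0.077 0.025]
flag [0.475 0.127 0.05 ]Traceback (most recent call last):
  File "m.py", line 16, in <module>
    c=max(cts,key=cv2.contourArea);box=cv2.boxPoints(cv2.minAreaRect(c))
ValueError: max() iterable argument is empty
```

```bash
sed -i 's/(H>100)&(H<118)&(sa>150)&(v>60)/(H>98)\&(H<130)\&(sa>110)\&(v>40)/; s/RETR//' m.py; python3 m.py; python3 -c "
import numpy as np,cv2;s=np.load('top.npy',allow_pickle=True).item()['frame'];print(cv2.cvtColor(s,cv2.COLOR_RGB2HSV)[[240,190,192],[320,230,205]])"
```

```text
top [275.20089286 213.33482143] [267 205  17  17 224] [218.58780488 201.37073171] [208 186  23  32 410] button [0.54   0.0995 0.082 ] yellow [0.5911 0.2121 0.06  ]
black [ 0.469 -0.049  0.062]
tube [0.457 0.27  0.07 ]
bar [0.357 0.077 0.025]
flag [0.475 0.127 0.05 ]
[[ 0.4786  0.0885  0.01  ]
 [ 0.5092  0.0749  0.01  ]
 [ 0.4376 -0.0812  0.01  ]
 [ 0.4079 -0.0665  0.01  ]] [0.45832828 0.00390889 0.01      ] [np.float64(0.17037006670540067), np.float64(0.033457598171425136), np.float64(0.17166685864829878), np.float64(0.033111769146788504)]
scene [357.20664207 197.8302583 ] [348 189  19  18 271] [419.1657754  231.90196078] [407 212  27  40 561] button [0.5477 0.0979 0.082 ] yellow [0.6119 0.2056 0.06  ]
[[106 125 184]
 [120  25 113]
 [ 15  12 248]]
```

The rail axis runs at 65.5° in the world, so towards yellow is (0.416, 0.909). The flag's side means yellow is the +y end, which leaves 76 mm to go. The button is at about (0.541, 0.099).

Request:
step_arm --plan '[[[24,-32,0,0,0],[48,-64,0,0,0],[72,-96,0,0,0],[96,-128,0,0,0],[120,-160,0,0,0],[144,-192,0,0,0],[168,-224,0,0,0],[192,-256,0,0,0]]]'

```text
time: 0.77
tool_pos: [0.442, 0.2323, 0.2051]
ee_rot: [-3.141, -0.0, 2.671]
wrist_force: [0.4, 1.2, -0.5]
width: 0.0442
```

Request:
step_arm --plan '[[[24,-32,-10,0,0],[48,-64,-20,0,0],[72,-97,-40,0,0],[90,-121,-60,0,0],[100,-135,-80,0,0],[100,-135,-90,0,0],[100,-135,-90,0,0],[100,-135,-90,0,0]]]'

```text
time: 1.43
tool_pos: [0.5406, 0.0998, 0.1149]
ee_rot: [-3.141, -0.002, 2.671]
wrist_force: [1.0, 0.5, 0.2]
width: 0.0003
```

Run:
```python
from h import *
o=robot.get_obs();s=cams.snapshot("wrist");save("pics/w1.png",s["frame"]);print(o["time"],o["tool_pos"],o["ee_rot"],o["wrist_force"],o["width"],s["T_tool_cam"])
s2=cams.snapshot("scene");save("pics/s2.png",cv2.resize(s2["frame"][120:290,240:480],None,fx=2.5,fy=2.5))
```

```text
1.4333 [0.54056592 0.09984782 0.11490536] [-3.14116058e+00 -2.17782342e-03  2.67113664e+00] [1.03454988 0.52695856 0.20662592] 0.0002511777753229999 [[ 2.93346082e-04 -9.63611673e-01 -2.67305926e-01  7.80961279e-02]
 [ 9.99999809e-01  1.37284410e-04  6.02519998e-04 -5.32993721e-04]
 [-5.43898366e-04 -2.67306052e-01  9.63611529e-01 -1.78657424e-01]
 [ 0.00000000e+00  0.00000000e+00  0.00000000e+00  1.00000000e+00]]
```

View pics/w1.png

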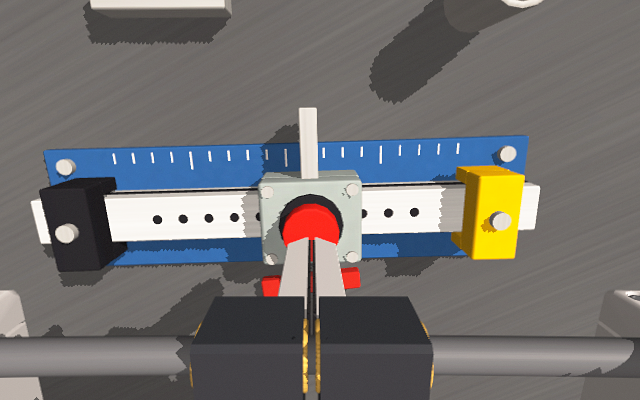

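View pics/s2.png

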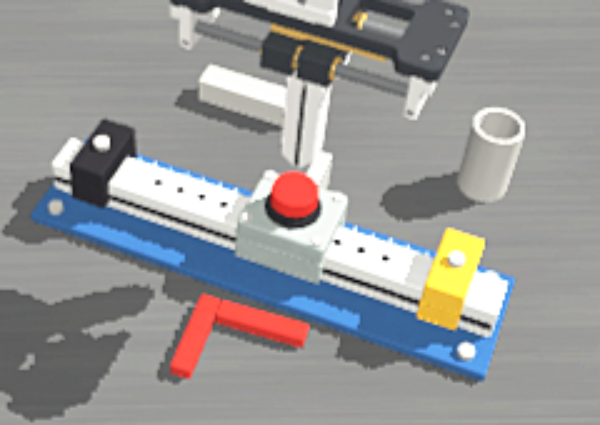

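The wrist view shows the cap at about (312,228) under the shut tips. The scene crop shows the tips just above and behind the cap centre. I'll cast the wrist ray for the cap.

Run:
```python
from h import *
from scipy.spatial.transform import Rotation as Ro
o=robot.get_obs();s=cams.snapshot("wrist")
h=cv2.cvtColor(s["frame"],cv2.COLOR_RGB2HSV).astype(int);m=((h[...,0]<6)|(h[...,0]>174))&(h[...,1]>170)&(h[...,2]>90)
m[262:]=0
Rt=Ro.from_euler('xyz',o["ee_rot"]).as_matrix();T=np.array(s["T_tool_cam"])
s["origin"]=o["tool_pos"]+Rt@T[:3,3];s["attitude"]=Rt@T[:3,:3]
for v in (200,205,210,220,225,230,235,240):
    u=np.where(m[v])[0]; 
    if len(u): print(v,u.min(),u.max(),onplane(s,u.min(),v,.084).round(4),onplane(s,u.max(),v,.084).round(4))
c=max(cv2.findContours(m.astype(np.uint8),0,1)[0],key=cv2.contourArea)[:,0]
P=np.array([onplane(s,*p,.084)[:2] for p in c])
# cap's far rim is hidden by nothing: circle fit r=18mm on left/right/near-camera edges
from scipy.optimize import least_squares
Q=P[c[:,1]<238]
for rr in(Q,):
  f=least_squares(lambda x:np.hypot(*(rr-x).T)-.018,[.541,.099],loss='soft_l1',f_scale=.001);print(f.x,np.abs(f.fun).mean())
for nm,p in dict(black=(78,225),yel=(490,212)).items(): print(nm,onplane(s,*p,.062).round(4))
```

```text
205 295 324 [0.5207 0.0996 0.084 ] [0.5287 0.1155 0.084 ]
210 289 329 [0.5218 0.0949 0.084 ] [0.533  0.1168 0.084 ]
220 283 334 [0.5259 0.0885 0.084 ] [0.5402 0.1167 0.084 ]
225 282 336 [0.5285 0.0864 0.084 ] [0.5437 0.1164 0.084 ]
230 281 336 [0.5311 0.0843 0.084 ] [0.5467 0.115  0.084 ]
235 281 336 [0.534  0.0828 0.084 ] [0.5496 0.1135 0.084 ]
240 283 334 [0.5376 0.0823 0.084 ] [0.5521 0.1109 0.084 ]
[0.53840096 0.10003881] 0.0020519741282124964
black [ 0.4717 -0.0419  0.062 ]
yel [0.5899 0.2114 0.062 ]
```

Request:
step_arm --plan '[[[-1,0,-15,0,0],[-1,0,-26,0,0],[-1,0,-30,0,0],[-1,0,-32,0,0],[-1,0,-34,0,0],[-1,0,-36,0,0],[-1,0,-36,0,0]]]'

```text
time: 2.17
tool_pos: [0.5402, 0.0997, 0.0804]
ee_rot: [3.141, -0.001, 2.671]
wrist_force: [-2.9, 1.8, 5.2]
width: 0.0006
```

Request:
step_arm --plan '[[[0,0,-2,0,0],[0,0,-4,0,0],[0,0,-4,0,0],[0,0,-4,0,0]]]'

```text
time: 2.5
tool_pos: [0.5405, 0.0997, 0.0771]
ee_rot: [3.14, -0.0, 2.671]
wrist_force: [-3.2, 0.8, 7.2]
width: 0.0006
```

Request:
step_arm --plan '[[[1,2,0,0,0],[3,6.5,0,0,0],[5,11,0,0,0],[7.5,16.4,0,0,0],[10,21.8,0,0,0],[12.5,27.3,0,0,0],[15,32.8,0,0,0],[16.6,36.4,0,0,0]]]'

```text
time: 3.17
tool_pos: [0.5577, 0.1364, 0.0775]
ee_rot: [3.14, 0.001, 2.671]
wrist_force: [-3.7, -0.4, 6.6]
width: 0.0005
```

Run:
```python
from h import *
s2=cams.snapshot("scene");save("pics/s3.png",cv2.resize(s2["frame"][120:290,240:480],None,fx=2.5,fy=2.5));o=robot.get_obs();print(o["tool_pos"],o["wrist_force"])
```

```text
[0.55800243 0.13712413 0.07753451] [-3.5243324   1.31322018  6.96783395]
```

View pics/s3.png

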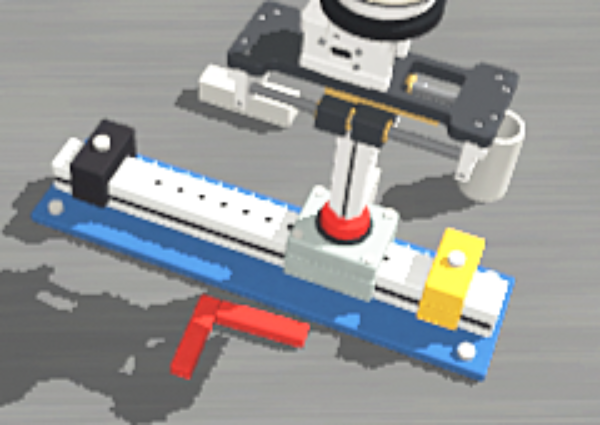

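The carriage follows, with the tip centred on the cap at (345,220) in the crop. I'll continue to the end.

Request:
step_arm --plan '[[[2,4.4,0,0,0],[4,8.7,0,0,0],[6.5,14.2,0,0,0],[9,19.7,0,0,0],[11,24,0,0,0],[12.5,27.3,0,0,0],[13.7,30,0,0,0],[13.7,30,0,0,0]]]'

```text
time: 3.88
tool_pos: [0.5719, 0.1667, 0.0778]
ee_rot: [3.139, 0.002, 2.671]
wrist_force: [-2.5, 1.7, 7.0]
width: 0.0006
```

Request:
step_arm --plan '[[[0.6,1.4,0,0,0],[1.2,2.7,0,0,0],[1.7,3.6,0,0,0],[2.1,4.5,0,0,0],[2.5,5.5,0,0,0],[2.5,5.5,0,0,0],[2.5,5.5,0,0,0]]]'

```text
time: 4.47
tool_pos: [0.5737, 0.1698, 0.0774]
ee_rot: [-3.14, 0.002, 2.67]
wrist_force: [-3.8, -4.2, 7.0]
width: 0.0
```

The push-back force along the rail rose from about 0 to about 5 N after about 77 mm of travel, so the carriage is against the stop. I'll let the button up slowly, straight up.

Request:
step_arm --plan '[[[0,0,2,0,0],[0,0,4,0,0],[0,0,6,0,0],[0,0,8,0,0],[0,0,10,0,0],[0,0,15,0,0],[0,0,25,0,0],[0,0,40,0,0]]]'

```text
time: 5.13
tool_pos: [0.5723, 0.1711, 0.1143]
ee_rot: [-3.14, -0.003, 2.671]
wrist_force: [0.4, -0.1, -0.2]
width: 0.0005
```

Request:
step_arm --plan '[[[-10,0,35,0,0],[-45,0,60,0,0],[-80,0,70,0,0],[-115,0,80,0,0],[-150,0,80,0,0],[-180,0,80,0,0],[-180,0,80,0,0]]]'

```text
time: 5.72
tool_pos: [0.3894, 0.1715, 0.1968]
ee_rot: [3.14, -0.0, 2.673]
wrist_force: [-0.4, 0.5, -0.4]
width: 0.0003
```

```bash
python3 - <<'E'
from h import *
a=[]
for n in("top","scene"):
    s=cams.snapshot(n);np.save(n+".npy",s,allow_pickle=True);f=s["frame"]
    a.append(cv2.resize(f[130:330,160:400] if n=="top" else f[120:290,240:480],(600,300 if 0 else (500 if n=="top" else 425))))
save("pics/e1.png",cv2.resize(np.vstack(a),None,fx=.64,fy=.64));print(robot.get_obs())
E
sed -i 's/(276,214)/(246,207)/;s/(357,198)/(388,215)/' m.py; python3 m.py|grep button
```

```text
{'time': 5.8167, 'joint_positions': array([ 2.78694872e-01, -1.87255876e-01,  1.65070167e+00,  2.51825393e-05,
        1.67507055e+00, -8.22296755e-01]), 'qvel': array([-1.42683865e-02,  4.86513624e-02, -3.09439484e-02, -2.45996236e-03,
       -9.12492760e-03,  3.94693696e-05]), 'joint_torque': array([ 3.62010598e-01, -2.32189679e+01, -2.96893752e+01,  7.68782641e-02,
        2.00387724e-01,  8.18268454e-03]), 'tool_pos': array([0.39322411, 0.17139853, 0.19654808]), 'ee_rot': array([3.13948076e+00, 2.23700081e-03, 2.67178825e+00]), 'wrist_force': array([ 0.29944053, -0.41177562, -0.05432639]), 'wrist_torque': array([ 0.00293486, -0.01130467,  0.00182094]), 'width': 0.0007531317146835163}
top [238.79824561 204.24122807] [231 196  17  17 228] [217.40634006 201.05763689] [208 186  20  31 347] button [0.5722 0.1684 0.082 ] yellow [0.5922 0.2144 0.06  ]
scene [396.47666667 210.43333333] [387 201  20  20 300] [419.19251337 231.91622103] [407 212  27  40 561] button [0.5795 0.1663 0.082 ] yellow [0.6119 0.2056 0.06  ]
```

View pics/e1.png

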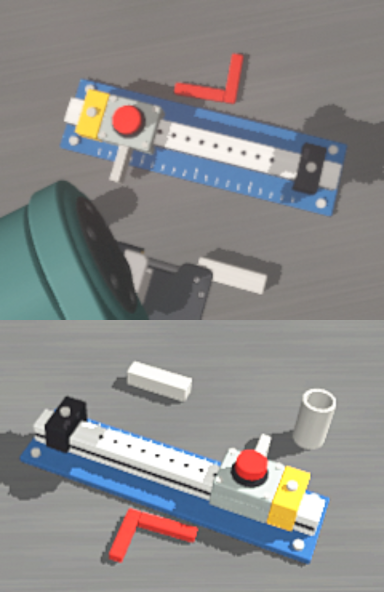

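The carriage butts against the yellow block with the red cap up. It moved 76.1 mm in the top view and 75.4 mm in the scene view. The offset between the two views of the cap is unchanged (7.7 mm before, 7.3 mm now), so the cap is at its full height. The loose pieces are where they were, so I'll hand the job in.

```bash
python3 -c "
from bench import robot
print(robot.close_job())"
```

```text
the job is handed in; nothing more can be done
None
```

The carriage is up against the yellow end block and locked, and the job is handed in. I pressed the lock button about 7 mm down with the shut fingertips (about 7 N) and slid the carriage along the rail. At the block the push-back rose to about 5 N. I then let the button up straight and moved the arm clear, at about 5.8 s on the robot's clock.

**Last checks:**
- **Travel:** the cap moved 76.1 mm in the top view and 75.4 mm in the scene view, against 76 mm expected.
- **Button:** the two views agree on the cap's height as they did before the push, so it looks fully up. I did not test the lock by pushing the carriage.
- **Loose pieces:** the tube, bar and square look unmoved in the final pictures by eye; I did not re-measure them. The final top crop has the arm over the tube, so I checked the tube only in the scene view.
- **Disagreement:** the two cameras differ by about 7–8 mm in x on the cap, both before and after the push. I put this down to the cap's side showing in the scene view, and it does not affect the result.

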